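# Pry open the stiff lid of a ring case with a flat blade

## Task

The lid of the small metal case on the board is stiff and flush, with only a narrow notch under its front edge. Take the flat-bladed pry tool by its handle, work the blade tip into the notch, lever the lid up and swing it open until it stands upright by itself, keeping the gripper itself off the case and its lid. Then set the tool down flat on the board, lowering it by hand instead of dropping it, not touching the case, let go, and leave the other things where they are.

Things in the scene. Friction and masses are not known exactly. Their poses are not given: they have to be found in the camera images.
- case: Grey steel case fixed to the board, 80 deep (x) x 110 wide (y) x 60 mm high with lid; walls 4 mm, body top at z = 52. Origin: centre of underside; x from the front (facing roughly the robot) to the hinge at the back, z up. Hollow down to foam and two rings (z = 24 and below). Screw lugs, 3 mm high, stick out 13 mm at both sides. A microscope overhangs the board to its left.
- notch (a point): Middle of the pry notch's mouth, on the front face of the case (case frame x = -40, y = 0, z = 47 mm). The notch is cut in the front wall, 40 mm wide, open from z = 42 mm to the lid's underside at z = 52 mm, and leads into the hollow case.
- lid (a joint): Lid angle, rad: 0 shut, grows as it opens, stop at 1.9. Plain aluminium slab 80 x 110 x 8 mm, 0.1 kg; hinge line along the case's y axis at case x = +40, z = 52 mm (level with the lid's underside). Stiff friction hinge (0.13 N m: with its weight about 2.2 N at the front edge): the lid stays at any angle where it is left.
- lid_edge (a point): Middle of the lid's lower front edge, 80 mm from the hinge line; flush with the front face of the case when shut.
- pry_tool: Pry tool, 155 mm long, about 60 g, lying on the board. Light wooden handle 90 long x 18 wide (y) x 16 mm high, brass ferrule, flat steel blade 14 wide x 2.5 mm thick, level with the handle's middle height. Origin: centre of the handle's underside; x along the tool to the tip, z up (normal to the blade). Handle x = -45 to +45 mm, blade to +110 mm.
- tool_tip (a point): Middle of the blade's tip (tool frame x = 110, y = 0, z = 8 mm).
- tool_grip (a point): Point in the middle of the handle's thickness near its balance (tool frame x = 15, y = 0, z = 8 mm), a good place to grip across the 18 mm width.
- ring_box: Dark red ring box, 61 x 52 x 41 mm, loose bystander; origin at the centre of its underside.
- solder_spool: Spool of wire, 46 mm across, 32 mm high, standing, loose bystander; origin at the centre of its underside.
- touchstone: Small flat black stone bar, 18 x 45 x 9 mm, loose bystander; origin at the centre of its underside.
Things that resemble listed ones, but are neither listed nor needed, are in the scene too. Of the things that look like the pry_tool, the larger one is meant.

How it is judged:
By the outcome, as a careful person would: the job done as asked, in the order asked, and still so for the second after the job is handed in, with the robot touching nothing.
It also fails if it takes over 51 s, if anything falls off the work surface, if the arm or the gripper's body presses on something with over 40 N, if the wrist force passes 120 N, or if a joint passes its speed limit or range.

## Robot

A 7-joint arm with a two-finger parallel gripper is mounted at the origin on a cart in front of the work surface, level with it; the furniture and walls round the work are solid. World frame = base frame: x ahead of the robot, y to its left, z up, the work surface at z = 0. Lengths are in m, angles in rad, forces in N, time in s.
With the tool pointing down it reaches from about 0.425 to 0.95 m from the base axis. Payload 4.7 kg.
Tool frame: the origin (TCP) lies on the centre line of the jaws, within the pads' length; the fingertips stand ctrl.nose_length ahead of it and the grasp point (between the pads) lies 3 mm ahead of it (ctrl.nose_length is the distance from the TCP to the fingertips, in m); z points along the fingers, y is the line along which they close (so a half turn about z gives the same grasp; the last joint's range is limited). The gripper opens to 87 mm and grips with 3 to 60 N. Pads are 19 mm wide; open, the fingers measure 117 mm over their backs; the gripper's body (75 mm by 190 mm) begins 51 mm behind the grasp point.
Start: joints at [1.249, 0.469, -0.049, 1.532, 0.024, 1.141, -0.082], TCP at [0.195, -0.646, 0.245] pointing down, gripper open.
Joint ranges: [-2.59, 2.59], [-0.33, 1.99], [-1.39, 1.29], [0.1, 2.45], [-1.04, 4.18], [0.21, 1.99], [-2.66, 2.66]. Speed limits (rad/s): [2.57, 2.57, 3.14, 3.14, 3.14, 3.14, 3.14].

## Interface

Orientations are given as a unit quaternion [w, x, y, z].
In Python, from workcell import ctrl, cams, job_done, nets gives the robot as it stands. The module is installed in compiled form; this text tells all that it offers.
- The arm moves only by the tool jog_arm, never from a script. Its argument "steps" is a list of rows, each an object with "hand": the gripper's target within -1 to 1 (fully open at 1, half-way at 0, shut at -1); "dp": the shift along the tool's x, y, z in m, a list of three; "turn": the turn about the tool's z in rad. A call has 1 to 8 rows; each row shifts and turns the commanded pose from where the row before left it, along the tool's axes as they then stand; what a row does not reach is not made up. A row lasts 1/10 s, in which the tool goes at most 50 mm and 8.59 degrees, less where a joint would pass 70% of its speed; a pose out of reach is approached as far as the arm can. A call with a gripper value outside its range is refused whole. The fingers move at their own pace and stop on an object; "squeeze" is the grip in N (left out, the last holds). Time passes only in rows, so rows that do not move let the fingers close. It gives the time, the measured TCP pose, the force, the opening and the grip force at its end, in the units of the state.
- ctrl.observe(): the state, without advancing time (a new reading comes with each control period).
- cams.camera(name): name is "side" or "top"; returns a dict with "img" (480x640x3 uint8, red, green, blue), "fx", "fy", "cx", "cy" (pixels), "pose" (4x4, takes a point from camera to world coordinates). Camera axes: x right, y down, z forward; pixel columns grow to the right and rows downward; lengths in m; the calibration is good to about 2 mm. A picture is of the moment at which its call begins. There is no depth.
- job_done(): hands the job in; it is judged then, once.
Trained networks look in a picture, given as the dict that the camera call returned (one of the last four; its "shot" number tells which), for a name from the list of things; names that differ only in an ending like _2 or _b are one class to them, and where a whole thing is asked for, a point or a joint stands for the part that bears it (a point fixed in the world has none). Each returns a list of dicts, best first, with "confidence" (0 to 1); they miss things now and then, are a little off and sometimes report something else, mostly with a low value. They report only what shows in the picture. A call takes as long as a camera call. They do not tell look-alikes from the thing itself.
- nets.outline_of(thing, picture): "region" (480x640 bool, what is visible of it) and "box" ([left, top, width, height] in pixels, round what is visible of it).
The state is a dict: "time_s": time; "joint_positions": joint angles; "qd": joint speeds; "joint_torque": joint torques, N m; "tcp_pos": TCP position; "ee_rot": TCP orientation; "force": force on the tool from outside, world axes, zero at the start; "moment": the same for the moment, N m; "width": finger opening in m; "finger_force": force on a finger pad.
Only numpy, scipy, OpenCV 4.12 (cv2) and the standard library are available. Lean on these libraries where they do the work, as an engineer would, in place of code of your own. Each camera call takes 0.05 s, during which the arm holds its last target. There are 200 camera calls.

## Working session

There is one attempt and no reset: what is moved stays moved. The work goes in short steps, Python scripts to look and compute and a tool call to move; the robot and the scene stay as the last step left them, time stands still between calls to the robot, and variables do not carry over. Pictures are saved under pics/ and viewed, at most 10 in all, crops included, and the job is handed in when it is done.

Besides the shell and the picture viewer there is one more tool, called after ">>>" as a command line: name --argument value ..., lists and objects as JSON in quotes. jog_arm: Moves the arm, as the interface text tells. Its arguments: {"type":"object","properties":{"steps":{"type":"array","items":{"type":"object","properties":{"hand":{"type":"number"},"dp":{"type":"array","items":{"type":"number"}},"turn":{"type":"number"}}}},"squeeze":{"type":"number"}},"required":["steps"]}

```bash
mkdir -p pics
python3 - <<'E'
from workcell import ctrl,cams,nets
import cv2,numpy as np
s=ctrl.observe();print(s['tcp_pos'],s['ee_rot'],s['width'],ctrl.nose_length,s['time_s'])
for n in('top','side'):
    p=cams.camera(n);cv2.imwrite(f'pics/{n}0.png',p['img'][:,:,::-1]);print(n,p['fx'],p['cx'],p['cy'],np.round(p['pose'],4).tolist())
    for t in('pry_tool','case','lid','ring_box','solder_spool','touchstone'):
        print(t,[(round(o['confidence'],2),o['box']) for o in nets.outline_of(t,p)])
E
```

```text
[ 0.19468432 -0.64572808  0.24349831] [-9.60042435e-04  9.89299066e-01  1.45898614e-01 -1.78057257e-04] 0.08729164853878112 0.022 0.0
top 516.1420893448524 322.3757615342753 236.85599856592447 [[-0.0022, -0.9984, 0.0559, 0.4861], [-0.9999, 0.0013, -0.0168, -0.2074], [0.0167, -0.0559, -0.9983, 0.9115], [0.0, 0.0, 0.0, 1.0]]
pry_tool [(0.95, [270.5, 194.7, 47.0, 49.0]), (0.85, [288.3, 281.2, 83.9, 18.4])]
case [(0.78, [340.7, 152.8, 80.7, 62.4]), (0.45, [288.5, 280.1, 85.2, 20.1]), (0.17, [217.2, 236.0, 29.0, 9.0])]
lid [(0.74, [218.8, 281.6, 33.7, 31.9]), (0.61, [349.1, 161.2, 69.5, 48.7])]
ring_box [(0.95, [252.6, 127.1, 35.7, 40.7])]
solder_spool [(0.65, [219.7, 283.1, 29.6, 27.5])]
touchstone [(0.46, [219.5, 234.1, 24.9, 9.2])]
side 507.14451418108706 316.78406335249406 239.2932833378312 [[-0.8737, -0.2944, 0.3873, 0.1764], [-0.4862, 0.4992, -0.7173, 0.4442], [0.0178, -0.815, -0.5792, 0.5737], [0.0, 0.0, 0.0, 1.0]]
pry_tool [(0.8, [337.1, 241.7, 53.4, 46.9]), (0.48, [280.0, 244.7, 20.8, 37.9])]
case [(0.86, [277.5, 177.1, 54.2, 55.5])]
lid [(0.72, [274.6, 177.1, 57.7, 36.7]), (0.47, [340.2, 244.0, 51.6, 44.7])]
ring_box []
solder_spool [(0.63, [314.7, 305.2, 25.4, 34.4])]
touchstone [(0.77, [259.9, 294.8, 26.4, 21.9]), (0.19, [338.9, 239.9, 52.1, 49.3])]
```

View pics/top0.png

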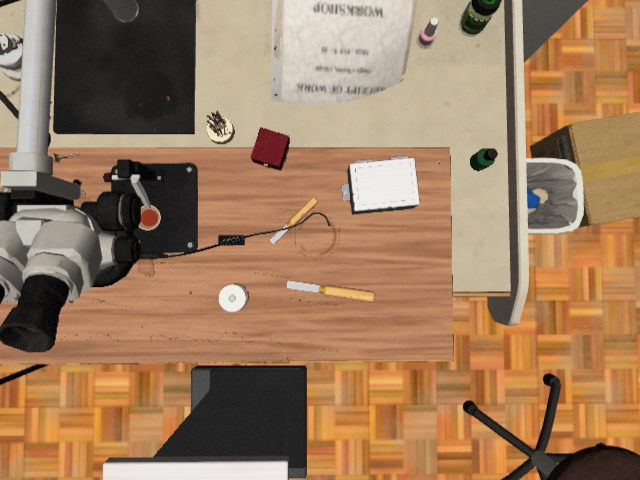

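View pics/side0.png

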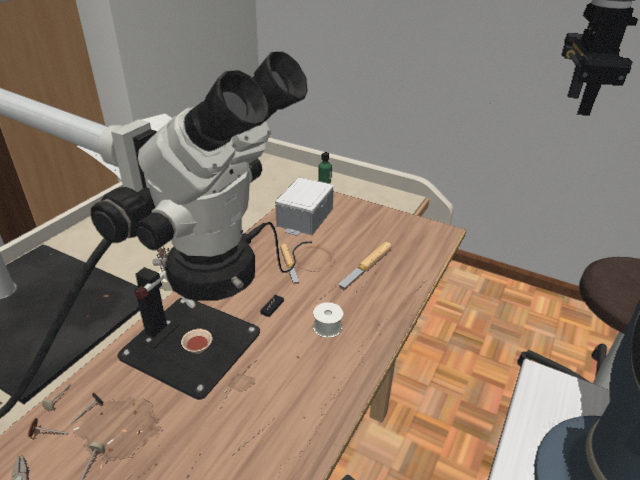

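The top picture shows the case at (383,184) with its front edge at the bottom. There are two tool look-alikes: a small one at (294,220) and a large one at (330,292), with its handle to the right and its tip to the left at about (288,285). Other things are the ring box at (270,148), the spool at (233,298) and a black bar at (231,240). The larger tool at (330,292) is the one I want. In the side view it is at (365,265) and the smaller one is at (290,263).

```bash
cat > h.py <<'E'
from workcell import ctrl,cams,nets
import cv2,numpy as np
def w(p,uv,z):
    uv=np.atleast_2d(uv).astype(float);P=p['pose']
    d=np.c_[(uv[:,0]-p['cx'])/p['fx'],(uv[:,1]-p['cy'])/p['fy'],np.ones(len(uv))]@P[:3,:3].T
    return P[:3,3]+d*((z-P[2,3])/d[:,2])[:,None]
def px(p,X):
    c=(np.atleast_2d(X)-p['pose'][:3,3])@p['pose'][:3,:3]
    return np.c_[c[:,0]/c[:,2]*p['fx']+p['cx'],c[:,1]/c[:,2]*p['fy']+p['cy']]
def rect(p,m,z):
    v,u=np.nonzero(m);X=w(p,np.c_[u,v],z)[:,:2]
    return cv2.minAreaRect((X*1000).astype(np.float32))
E
python3 - <<'E'
from h import *
p=cams.camera('top');I=p['img'].astype(int)
def sub(box):
    m=np.zeros((480,640),bool);x,y,a,b=box;m[y:y+b,x:x+a]=1;return m
R,G,B=I[...,0],I[...,1],I[...,2]
hm=sub((315,278,65,28))&(R>190)&(R-B>60)
bm=sub((280,275,45,28))&(abs(R-B)<40)&(R>150)
lm=sub((335,148,95,72))&(R>215)&(B>210)
for n,m,z in(('handle',hm,.014),('blade',bm,.009),('lid',lm,.06)):print(n,m.sum(),rect(p,m,z))
for o in nets.outline_of('pry_tool',p)[:2]:print('tool',rect(p,o['region'],.01))
for o in nets.outline_of('lid',p)[:2]:print('lid',rect(p,o['region'],.06))
for n in('handle',):
    t=w(p,[[288,285],[374,297]],.01);print(t)
c=p['img'][140:310,270:430,::-1].copy()
for m,k in((hm,(0,0,255)),(bm,(255,0,0)),(lm,(0,160,0))):
    cs,_=cv2.findContours(m.astype(np.uint8),0,1)
c=cv2.resize(c,None,fx=3.5,fy=3.5,interpolation=2);cv2.imwrite('pics/c1.png',c)
s=cams.camera('side')
for t in('lid','case','pry_tool'):
    for o in nets.outline_of(t,s)[:1]:print(t,o['box'])
E
```

```text
handle 457 ((449.31280517578125, -268.68865966796875), (102.20183563232422, 36.40524673461914), 81.2456283569336)
blade 268 ((450.5737609863281, -187.87664794921875), (56.60222244262695, 14.22569751739502), 81.72908782958984)
lid 2902 ((622.3037109375, -324.85125732421875), (77.17985534667969, 107.53226470947266), 5.701680660247803)
tool ((565.8606567382812, -172.6380615234375), (14.911477088928223, 107.80201721191406), 45.14602279663086)
tool ((443.192626953125, -236.43389892578125), (154.32174682617188, 19.85187530517578), 81.72742462158203)
lid ((622.344482421875, -324.7705993652344), (79.81845092773438, 110.452880859375), 5.775575637817383)
lid ((620.9990234375, -316.8976135253906), (90.15949249267578, 127.07698059082031), 5.971669673919678)
[[ 0.45279722 -0.16261454  0.01      ]
 [ 0.43155124 -0.31223696  0.01      ]]
lid [274.0, 177.6, 59.4, 35.8]
case [275.4, 174.4, 57.7, 62.6]
pry_tool [340.8, 241.3, 51.1, 46.4]
```

View pics/c1.png

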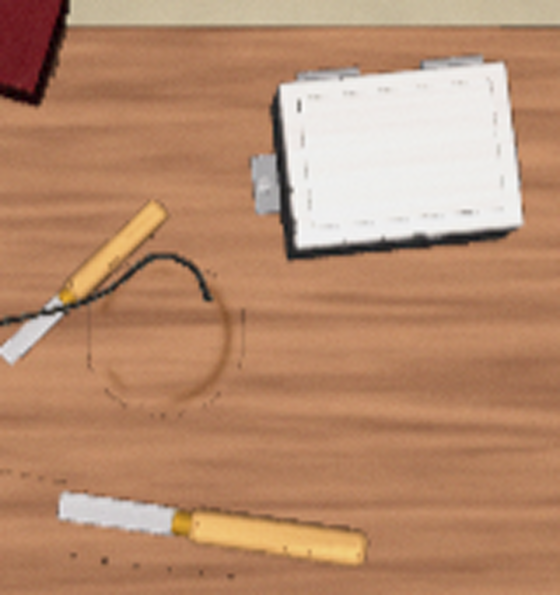

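>>> jog_arm --squeeze 40 --steps '[{"dp": [0.033,-0.029,0],"turn": 0,"hand": 0},{"dp": [0.033,-0.029,0],"turn": 0,"hand": 0},{"dp": [0.033,-0.029,0],"turn": 0,"hand": 0},{"dp": [0.033,-0.029,0],"turn": 0,"hand": 0},{"dp": [0.033,-0.029,0],"turn": 0,"hand": 0},{"dp": [0.033,-0.029,0],"turn": 0,"hand": 0},{"dp": [0.033,-0.029,0],"turn": 0,"hand": 0},{"dp": [0.033,-0.029,0],"turn": 0,"hand": 0}]'

```text
time_s: 1.85
tcp_pos: [0.3814, -0.3464, 0.2449]
ee_rot: [0.0, 0.989, 0.146, 0.0]
force: [1.4, 0.4, -1.5]
width: 0.0439
finger_force: 0.0
```

>>> jog_arm --steps '[{"dp": [0,0,0.01],"turn": -0.142,"hand": 0},{"dp": [0,0,0.01],"turn": -0.142,"hand": 0},{"dp": [0,0,0.01],"turn": -0.142,"hand": 0},{"dp": [0,0,0.01],"turn": -0.142,"hand": 0},{"dp": [0,0,0.01],"turn": -0.142,"hand": 0},{"dp": [0,0,0.01],"turn": -0.142,"hand": 0},{"dp": [0,0,0.01],"turn": -0.142,"hand": 0},{"dp": [0,0,0.01],"turn": -0.142,"hand": 0}]'

```text
time_s: 2.65
tcp_pos: [0.3808, -0.3481, 0.1644]
ee_rot: [0.0, 0.754, 0.657, 0.0]
force: [0.3, -0.4, 0.8]
width: 0.0434
finger_force: 0.0
```

```bash
cat >> h.py <<'E'
from scipy.spatial.transform import Rotation as Ro
def st():
    s=ctrl.observe();q=s['ee_rot'];R=Ro.from_quat([q[1],q[2],q[3],q[0]]).as_matrix();return s,s['tcp_pos'],R
def need(target,yaw):
    s,t,R=st();y=np.arctan2(R[1,0],R[0,0])
    print('t',round(s['time_s'],2),'tcp',np.round(t,4),'yaw',round(np.degrees(y),2),'tilt',np.round(R[:,2],3),'w',round(s['width'],4),'f',np.round(s['force'],1),'q',np.round(s['joint_positions'],2))
    print('dp',np.round(R.T@(np.array(target)-t),4),'turn',round(-((np.radians(yaw)-y+np.pi)%(2*np.pi)-np.pi),3))
E
python3 -c "
from h import *
need([.4417,-.2468,.024],81.8)"
```

```text
t 2.65 tcp [ 0.3808 -0.3481  0.1644] yaw 82.2 tilt [ 0. -0. -1.] w 0.0434 f [ 0.3 -0.4  0.8] q [ 0.97  0.33 -0.38  1.98  0.16  0.86  0.37]
dp [0.1087 0.0465 0.1404] turn 0.007
```

>>> jog_arm --steps '[{"dp": [0.027,0.0117,0.01],"turn": 0.007,"hand": 0},{"dp": [0.027,0.0116,0.01],"turn": 0,"hand": 0},{"dp": [0.027,0.0116,0.02],"turn": 0,"hand": 0},{"dp": [0.0277,0.0116,0.03],"turn": 0,"hand": 0},{"dp": [0,0,0],"turn": 0,"hand": 0}]'

```text
time_s: 3.15
tcp_pos: [0.4429, -0.2422, 0.092]
ee_rot: [-0.003, 0.755, 0.655, 0.0]
force: [-0.2, 0.6, -0.3]
width: 0.0433
finger_force: 0.0
```

```bash
python3 -c "
from h import *
need([.4417,-.2468,.024],81.8)
p=cams.camera('side');s=p['img'][200:320,280:440,::-1];cv2.imwrite('pics/c2.png',cv2.resize(s,None,fx=4,fy=4,interpolation=2))"
```

```text
t 3.15 tcp [ 0.4429 -0.2422  0.092 ] yaw 81.88 tilt [-0.004  0.005 -1.   ] w 0.0433 f [-0.2  0.6 -0.3] q [ 0.73  0.43 -0.39  2.05  0.24  0.71  0.05]
dp [-0.0051 -0.0003  0.0679] turn 0.001
```

View pics/c2.png

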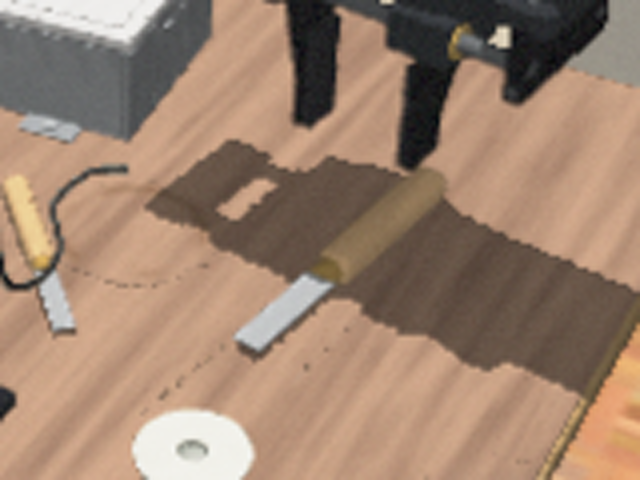

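The fingers (crop (315,110) and (415,155)) straddle the line of the big tool's handle (380,225), so I go down.

>>> jog_arm --steps '[{"dp": [0,0,0.022],"turn": 0,"hand": 0},{"dp": [0,0,0.022],"turn": 0,"hand": 0},{"dp": [0,0,0.018],"turn": 0,"hand": 0},{"dp": [0,0,0],"turn": 0,"hand": 0},{"dp": [0,0,0],"turn": 0,"hand": 0}]'

```text
time_s: 3.7
tcp_pos: [0.4428, -0.2484, 0.0333]
ee_rot: [0.001, 0.758, 0.652, -0.0]
force: [-0.2, -0.6, 1.1]
width: 0.0432
finger_force: 0.0
```

```bash
python3 -c "
from h import *
need([.4417,-.2468,.0245],81.8)"
```

```text
t 3.7 tcp [ 0.4428 -0.2484  0.0333] yaw 81.38 tilt [ 0.001 -0.001 -1.   ] w 0.0432 f [-0.2 -0.6  1.1] q [ 0.7   0.52 -0.34  2.08  0.31  0.58 -0.01]
dp [ 0.0014 -0.0013  0.0088] turn -0.007
```

>>> jog_arm --squeeze 50 --steps '[{"dp": [0.001,-0.001,0.009],"turn": -0.007,"hand": 0},{"dp": [0,0,0],"turn": 0,"hand": 0},{"dp": [0,0,0],"turn": 0,"hand": -1},{"dp": [0,0,0],"turn": 0,"hand": -1},{"dp": [0,0,0],"turn": 0,"hand": -1},{"dp": [0,0,0],"turn": 0,"hand": -1},{"dp": [0,0,0],"turn": 0,"hand": -1}]'

```text
time_s: 4.4
tcp_pos: [0.4419, -0.2461, 0.0237]
ee_rot: [0.0, 0.755, 0.655, 0.0]
force: [-0.2, 1.6, 2.2]
width: 0.0176
finger_force: 50.0
```

```bash
python3 -c "
from h import *
need([.4417,-.2468,.12],81.8)"
```

```text
t 4.4 tcp [ 0.4419 -0.2461  0.0237] yaw 81.87 tilt [ 0. -0. -1.] w 0.0176 f [-0.2  1.6  2.2] q [ 0.69  0.54 -0.33  2.09  0.32  0.56 -0.01]
dp [-0.0007 -0.0001 -0.0963] turn 0.001
```

>>> jog_arm --squeeze 55 --steps '[{"dp": [0,0,-0.02],"turn": 0,"hand": -1},{"dp": [0,0,-0.03],"turn": 0,"hand": -1},{"dp": [-0.03,0.012,-0.02],"turn": 0,"hand": -1},{"dp": [-0.03,0.012,-0.01],"turn": 0,"hand": -1},{"dp": [-0.03,0.012,-0.01],"turn": 0,"hand": -1},{"dp": [0,0,0],"turn": 0.14,"hand": -1},{"dp": [0,0,0],"turn": 0.14,"hand": -1},{"dp": [0,0,0],"turn": 0.14,"hand": -1}]'

```text
time_s: 5.2
tcp_pos: [0.4644, -0.3405, 0.1133]
ee_rot: [-0.0, 0.877, 0.48, -0.0]
force: [0.2, 0.3, -1.1]
width: 0.0173
finger_force: 55.0
```

>>> jog_arm --steps '[{"dp": [0,0,0],"turn": 0.14,"hand": -1},{"dp": [0,0,0],"turn": 0.14,"hand": -1},{"dp": [0,0,0],"turn": 0.14,"hand": -1},{"dp": [0,0,0],"turn": 0.14,"hand": -1},{"dp": [0,0,0],"turn": 0.14,"hand": -1},{"dp": [0,0,0],"turn": 0.14,"hand": -1},{"dp": [0,0,0],"turn": 0.07,"hand": -1},{"dp": [0,0,0],"turn": 0,"hand": -1}]'

```text
time_s: 6.0
tcp_pos: [0.4646, -0.34, 0.1134]
ee_rot: [-0.0, 0.999, 0.05, -0.0]
force: [0.4, -0.9, -0.7]
width: 0.0174
finger_force: 55.0
```

Run:
```python
from h import *
need([.4651,-.3406,.0627],5.7)
s,t,R=st()
tip=t+R@[.088,0,.0157]; print(tip)
p=cams.camera('top');q=cams.camera('side')
a=p['img'][140:310,280:460,::-1].copy();b=q['img'][130:300,240:420,::-1].copy()
im=np.hstack([cv2.resize(x,None,fx=2.2,fy=2.2*1.5,interpolation=2) if 0 else cv2.resize(x,(396,374),interpolation=2) for x in(a,b)])
for k,(pp,o) in enumerate(((p,(280,140)),(q,(240,130)))):
    u=px(pp,tip)[0];print(u);cv2.circle(im,(int((u[0]-o[0])*2.2+396*k),int((u[1]-o[1])*2.2)),5,(255,0,255),1)
cv2.imwrite('pics/c3.png',im)
for n,pp in(('t',p),('s',q)):
  for o in nets.outline_of('pry_tool',pp)[:2]: print(n,o['confidence'],o['box'])
```

```text
t 6.0 tcp [ 0.4646 -0.34    0.1134] yaw 5.7 tilt [-0.  0. -1.] w 0.0174 f [ 0.4 -0.9 -0.7] q [ 0.6   0.46 -0.05  1.9   0.03  0.79 -0.94]
dp [0.0005 0.0007 0.0507] turn -0.0
[ 0.55214978 -0.33125593  0.09764729]
[391.82216463 223.85029181]
[337.67570827 182.35087918]
t 0.93 [270.5, 197.7, 46.4, 44.9]
t 0.5 [388.6, 223.0, 9.7, 30.2]
s 0.97 [338.8, 182.2, 77.0, 24.6]
s 0.59 [277.4, 245.5, 21.8, 38.5]
```

View pics/c3.png

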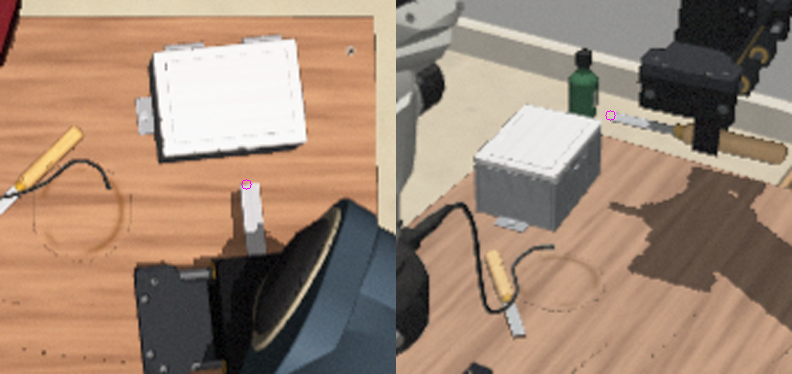

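The tip shows at about (393,224) in the top picture and (339,183) in the side picture, within 2 px of the prediction. It is centred in front of the notch, so I lower the tool and insert the blade.

>>> jog_arm --steps '[{"dp": [0,0.0006,0.025],"turn": 0,"hand": -1},{"dp": [0,0,0.02],"turn": 0,"hand": -1},{"dp": [0,0,0.006],"turn": 0,"hand": -1},{"dp": [0,0,0],"turn": 0,"hand": -1},{"dp": [0,0,0],"turn": 0,"hand": -1}]'

```text
time_s: 6.7
tcp_pos: [0.4653, -0.3412, 0.0632]
ee_rot: [0.0, 0.999, 0.049, 0.001]
force: [1.3, -0.2, -0.8]
width: 0.0174
finger_force: 55.0
```

Run:
```python
from h import *
need([.4651,-.3406,.0627],5.7)
s,t,R=st()
tip=t+R@[.088,0,.0157]; 
q=cams.camera('side')
print(tip,px(q,tip), [o['box'] for o in nets.outline_of('pry_tool',q)[:1]])
# notch mouth corners predicted
c=np.array([.6223,-.3249,0]);a=np.radians(5.7);C=np.array([[np.cos(a),-np.sin(a),0],[np.sin(a),np.cos(a),0],[0,0,1]])
K=lambda x,y,z:c+C@np.array([x,y,z])
P=px(q,[K(-.04,.055,.06),K(-.04,-.055,.06),K(.04,.055,.06),K(-.04,.055,0),K(-.04,.02,.052),K(-.04,-.02,.052),K(-.04,-.02,.042),K(-.04,.02,.042)])
b=cv2.resize(q['img'][165:245,265:425,::-1],None,fx=5,fy=5,interpolation=2)
for u in P:cv2.circle(b,tuple(((u-[265,165])*5).astype(int)),3,(0,0,255),1)
u=px(q,tip)[0];cv2.circle(b,tuple(((u-[265,165])*5).astype(int)),4,(255,0,255),1)
cv2.imwrite('pics/c4.png',b)
```

```text
t 6.7 tcp [ 0.4653 -0.3412  0.0632] yaw 5.67 tilt [ 0.001 -0.001 -1.   ] w 0.0174 f [ 1.3 -0.2 -0.8] q [ 0.6   0.53 -0.05  1.92  0.04  0.69 -0.95]
dp [-0.0001 -0.0006  0.0005] turn -0.0
[ 0.55284378 -0.33254942  0.04763689] [[336.61333005 204.14013816]] [[337.2, 202.9, 76.7, 25.4]]
```

View pics/c4.png

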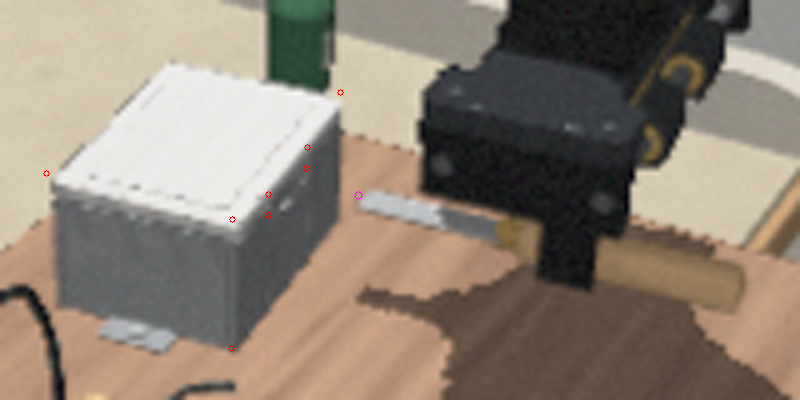

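The blade tip (360,197 in the crop) lines up with the notch, whose light sill shows at (288,205). The heights agree, so I insert it slowly.

>>> jog_arm --steps '[{"dp": [0.01,0,0.001],"turn": 0,"hand": -1},{"dp": [0.01,0,0],"turn": 0,"hand": -1},{"dp": [0.005,0,0],"turn": 0,"hand": -1},{"dp": [0.005,0,0],"turn": 0,"hand": -1},{"dp": [0.005,0,0],"turn": 0,"hand": -1},{"dp": [0.005,0,0],"turn": 0,"hand": -1},{"dp": [0,0,0],"turn": 0,"hand": -1}]'

```text
time_s: 7.5
tcp_pos: [0.5054, -0.3367, 0.0616]
ee_rot: [0.0, 0.999, 0.05, 0.0]
force: [-0.3, -0.5, -1.3]
width: 0.0174
finger_force: 55.0
```

>>> jog_arm --squeeze 60 --steps '[{"dp": [0.004,0,0],"turn": 0,"hand": -1},{"dp": [0,0,-0.003],"turn": 0,"hand": -1},{"dp": [0,0,-0.003],"turn": 0,"hand": -1},{"dp": [0,0,-0.003],"turn": 0,"hand": -1},{"dp": [0,0,-0.003],"turn": 0,"hand": -1},{"dp": [0.001,0,-0.006],"turn": 0,"hand": -1},{"dp": [0.001,0,-0.006],"turn": 0,"hand": -1},{"dp": [0,0,0],"turn": 0,"hand": -1}]'

```text
time_s: 8.3
tcp_pos: [0.5106, -0.3364, 0.0865]
ee_rot: [0.0, 0.999, 0.05, 0.0]
force: [-0.7, 1.0, -1.9]
width: 0.0172
finger_force: 60.0
```

Run:
```python
from h import *
need([.4651,-.3406,.0627],5.7)
s,t,R=st()
tip=t+R@[.088,0,.0157]; 
q=cams.camera('side')
print(tip,px(q,tip), [o['box'] for o in nets.outline_of('pry_tool',q)[:1]])
b=cv2.resize(q['img'][145:245,265:425,::-1],None,fx=5,fy=5,interpolation=2)
cv2.imwrite('pics/c5.png',b)
```

```text
t 8.3 tcp [ 0.5106 -0.3364  0.0865] yaw 5.68 tilt [ 0. -0. -1.] w 0.0172 f [-0.7  1.  -1.9] q [ 0.55  0.54 -0.05  1.83  0.04  0.77 -0.99]
dp [-0.0457 -0.0003  0.0238] turn -0.0
[ 0.59819055 -0.3276941   0.0708351 ] [[315.69470106 189.15808023]] [[317.5, 189.5, 76.2, 23.5]]
```

View pics/c5.png

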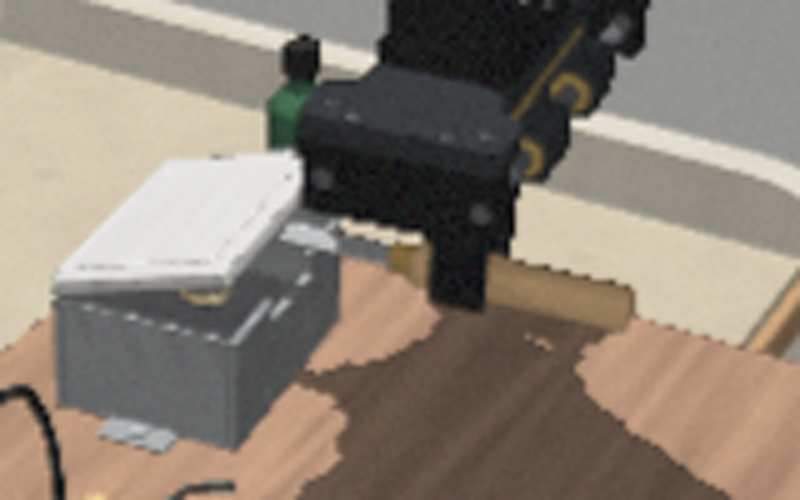

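The lid is clearly lifting on the blade, at about 0.3 rad, and the tool is still level. I carry on along the arc.

>>> jog_arm --steps '[{"dp": [0.0025,0,-0.006],"turn": 0,"hand": -1},{"dp": [0.003,0,-0.006],"turn": 0,"hand": -1},{"dp": [0.0034,0,-0.0056],"turn": 0,"hand": -1},{"dp": [0.004,0,-0.0053],"turn": 0,"hand": -1},{"dp": [0.0045,0,-0.0048],"turn": 0,"hand": -1},{"dp": [0.005,0,-0.0043],"turn": 0,"hand": -1},{"dp": [0.0054,0,-0.0038],"turn": 0,"hand": -1},{"dp": [0.0057,0,-0.0033],"turn": 0,"hand": -1}]'

```text
time_s: 9.2
tcp_pos: [0.5446, -0.3331, 0.1253]
ee_rot: [0.0, 0.999, 0.049, 0.0]
force: [-4.0, -0.1, -0.6]
width: 0.0177
finger_force: 60.0
```

>>> jog_arm --steps '[{"dp": [0.006,0,-0.0027],"turn": 0,"hand": -1},{"dp": [0.0063,0,-0.0021],"turn": 0,"hand": -1},{"dp": [0.0064,0,-0.0014],"turn": 0,"hand": -1},{"dp": [0.006,0,-0.0008],"turn": 0,"hand": -1},{"dp": [0,0,0],"turn": 0,"hand": -1},{"dp": [0,0,0],"turn": 0,"hand": -1}]'

```text
time_s: 9.8
tcp_pos: [0.5694, -0.3301, 0.1317]
ee_rot: [-0.0, 0.999, 0.05, 0.001]
force: [-0.1, -0.3, -0.2]
width: 0.0172
finger_force: 60.0
```

Run:
```python
from h import *
need([.4651,-.3406,.0627],5.7)
s,t,R=st()
tip=t+R@[.088,0,.0157]; 
c=np.array([.6223,-.3249,0]);a=np.radians(5.7);C=np.array([[np.cos(a),-np.sin(a),0],[np.sin(a),np.cos(a),0],[0,0,1]])
print('tip in case',C.T@(tip-c))
q=cams.camera('side')
print(px(q,tip), [o['box'] for o in nets.outline_of('pry_tool',q)[:1]])
b=cv2.resize(q['img'][125:245,245:405,::-1],None,fx=5,fy=5,interpolation=2)
cv2.imwrite('pics/c6.png',b)
```

```text
t 9.8 tcp [ 0.5694 -0.3301  0.1317] yaw 5.7 tilt [ 0.002  0.    -1.   ] w 0.0172 f [-0.1 -0.3 -0.2] q [ 0.5   0.55 -0.05  1.68  0.03  0.91 -1.04]
dp [-0.105   0.      0.0688] turn -0.0
tip in case [3.49065939e-02 3.25198424e-05 1.16152457e-01]
[[288.48217676 162.84550427]] [[279.7, 245.6, 19.8, 37.9]]
```

View pics/c6.png

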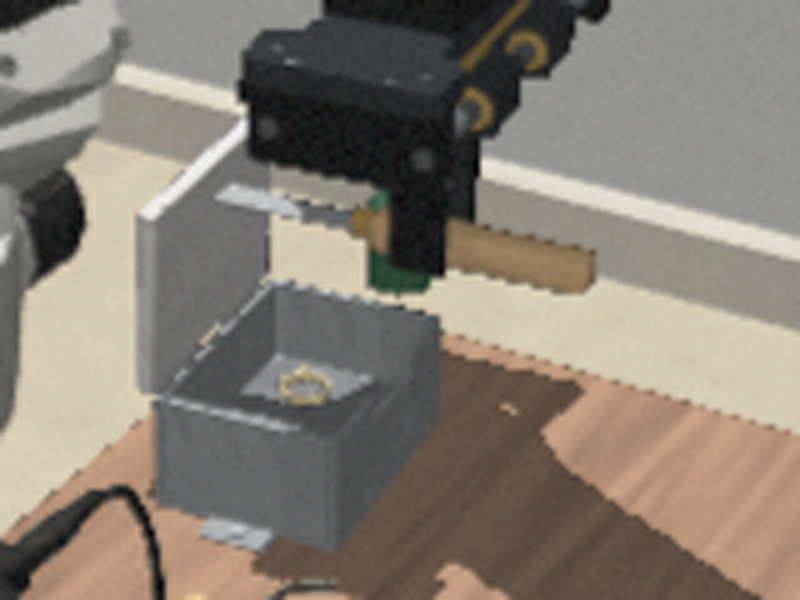

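The lid stands almost vertical, with its edge running (145,215)-(245,125) and the blade tip at (220,190). I nudge it to 90° and then back straight out.

>>> jog_arm --steps '[{"dp": [0.003,0,0],"turn": 0,"hand": -1},{"dp": [0.003,0,0],"turn": 0,"hand": -1},{"dp": [0.002,0,0],"turn": 0,"hand": -1},{"dp": [0,0,0],"turn": 0,"hand": -1},{"dp": [0,0,0],"turn": 0,"hand": -1},{"dp": [0,0,0],"turn": 0,"hand": -1}]'

```text
time_s: 10.5
tcp_pos: [0.5765, -0.3298, 0.1317]
ee_rot: [0.0, 0.999, 0.049, 0.0]
force: [-1.1, 0.3, -1.4]
width: 0.0174
finger_force: 60.0
```

Run:
```python
from h import *
need([.4651,-.3406,.0627],5.7)
s,t,R=st()
tip=t+R@[.088,0,.0157]; 
c=np.array([.6223,-.3249,0]);a=np.radians(5.7);C=np.array([[np.cos(a),-np.sin(a),0],[np.sin(a),np.cos(a),0],[0,0,1]])
print('tip in case',C.T@(tip-c))
```

```text
t 10.5 tcp [ 0.5765 -0.3298  0.1317] yaw 5.66 tilt [ 0. -0. -1.] w 0.0174 f [-1.1  0.3 -1.4] q [ 0.49  0.56 -0.05  1.67  0.03  0.92 -1.04]
dp [-0.112  -0.0003  0.0689] turn -0.001
tip in case [ 0.04196988 -0.00042831  0.11600946]
```

>>> jog_arm --steps '[{"dp": [-0.01,0,0],"turn": 0,"hand": -1},{"dp": [-0.015,0,0],"turn": 0,"hand": -1},{"dp": [-0.02,0,0],"turn": 0,"hand": -1},{"dp": [-0.025,0,0],"turn": 0,"hand": -1},{"dp": [-0.025,0,0],"turn": 0,"hand": -1},{"dp": [-0.017,0,0],"turn": 0,"hand": -1},{"dp": [0,0,0],"turn": -0.14,"hand": -1},{"dp": [0,0,0],"turn": -0.14,"hand": -1}]'

```text
time_s: 11.3
tcp_pos: [0.4639, -0.3412, 0.1321]
ee_rot: [0.0, 0.982, 0.191, 0.0]
force: [0.8, -0.1, -1.0]
width: 0.0175
finger_force: 60.0
```

>>> jog_arm --steps '[{"dp": [0,0,0],"turn": -0.14,"hand": -1},{"dp": [0,0,0],"turn": -0.14,"hand": -1},{"dp": [0,0,0],"turn": -0.14,"hand": -1},{"dp": [0,0,0],"turn": -0.14,"hand": -1},{"dp": [0,0,0],"turn": -0.14,"hand": -1},{"dp": [0,0,0],"turn": -0.14,"hand": -1},{"dp": [0,0,0],"turn": -0.14,"hand": -1},{"dp": [0,0,0],"turn": -0.07,"hand": -1}]'

```text
time_s: 12.1
tcp_pos: [0.4645, -0.341, 0.1319]
ee_rot: [0.0, 0.754, 0.657, 0.0]
force: [0.1, 0.3, -1.0]
width: 0.0175
finger_force: 60.0
```

Run:
```python
from h import *
need([.4419,-.2461,.0237],81.87)
q=cams.camera('side');p=cams.camera('top')
print([(o['confidence'],o['box']) for o in nets.outline_of('pry_tool',q)[:2]])
s,t,R=st();print(px(q,[t+R@[.088,0,.0157],t+R@[-.067,0,.0157]]))
im=np.hstack([cv2.resize(x,(396,374),interpolation=2) for x in(p['img'][140:310,220:400,::-1],q['img'][120:290,240:420,::-1])])
cv2.imwrite('pics/c7.png',im)
```

```text
t 12.1 tcp [ 0.4645 -0.341   0.1319] yaw 82.07 tilt [ 0.001 -0.    -1.   ] w 0.0175 f [ 0.1  0.3 -1. ] q [ 0.84  0.46 -0.36  1.87  0.21  0.85  0.23]
dp [ 0.0909 -0.0356  0.1081] turn 0.004
[(0.65, [353.3, 167.2, 52.2, 40.2]), (0.54, [280.0, 246.0, 19.6, 36.1])]
[[356.16656354 202.42292172]
 [400.57651964 170.11793625]]
```

View pics/c7.png

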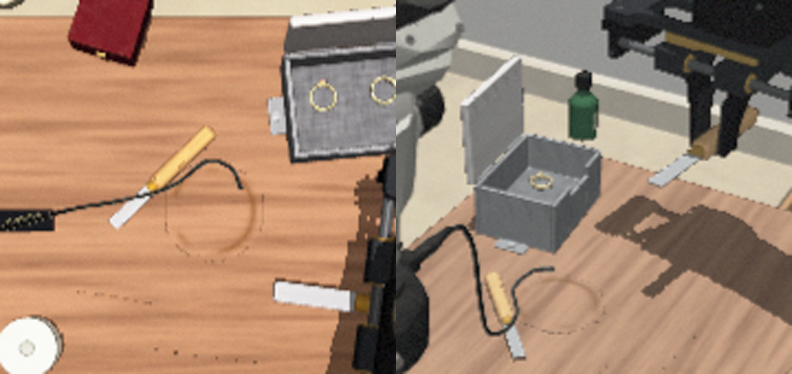

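The lid stands upright (495,120 right half) and the tool is held level. I take it back to its original clear spot.

>>> jog_arm --steps '[{"dp": [0.03,-0.012,0.01],"turn": 0,"hand": -1},{"dp": [0.03,-0.012,0.02],"turn": 0,"hand": -1},{"dp": [0.031,-0.0116,0.025],"turn": 0,"hand": -1},{"dp": [0,0,0.02],"turn": 0,"hand": -1},{"dp": [0,0,0.015],"turn": 0,"hand": -1},{"dp": [0,0,0.005],"turn": 0,"hand": -1},{"dp": [0,0,0],"turn": 0,"hand": -1},{"dp": [0,0,0],"turn": 0,"hand": -1}]'

```text
time_s: 13.05
tcp_pos: [0.4431, -0.2462, 0.0373]
ee_rot: [0.001, 0.756, 0.655, 0.0]
force: [0.0, -0.1, -1.2]
width: 0.0174
finger_force: 60.0
```

>>> jog_arm --steps '[{"dp": [0,0,0.004],"turn": 0,"hand": -1},{"dp": [0,0,0.003],"turn": 0,"hand": -1},{"dp": [0,0,0.003],"turn": 0,"hand": -1},{"dp": [0,0,0],"turn": 0,"hand": -1},{"dp": [0,0,0],"turn": 0,"hand": -1}]'

```text
time_s: 13.55
tcp_pos: [0.4426, -0.2458, 0.0266]
ee_rot: [-0.0, 0.756, 0.655, -0.0]
force: [-0.8, 0.6, -0.5]
width: 0.0176
finger_force: 60.0
```

>>> jog_arm --squeeze 20 --steps '[{"dp": [0,0,0.001],"turn": 0,"hand": -1},{"dp": [0,0,0.001],"turn": 0,"hand": -1},{"dp": [0,0,0.001],"turn": 0,"hand": -1},{"dp": [0,0,0],"turn": 0,"hand": -1},{"dp": [0,0,0],"turn": 0,"hand": -1}]'

```text
time_s: 14.05
tcp_pos: [0.4427, -0.2458, 0.0237]
ee_rot: [0.0, 0.755, 0.655, 0.0]
force: [0.3, 0.3, 1.4]
width: 0.0179
finger_force: 20.0
```

>>> jog_arm --squeeze 4 --steps '[{"dp": [0,0,0],"turn": 0,"hand": -1},{"dp": [0,0,0.0005],"turn": 0,"hand": -1},{"dp": [0,0,0],"turn": 0,"hand": -0.4},{"dp": [0,0,0],"turn": 0,"hand": 0},{"dp": [0,0,0],"turn": 0,"hand": 0},{"dp": [0,0,0],"turn": 0,"hand": 0},{"dp": [0,0,0],"turn": 0,"hand": 0}]'

```text
time_s: 14.75
tcp_pos: [0.4425, -0.2458, 0.0231]
ee_rot: [-0.0, 0.755, 0.655, -0.0]
force: [-0.3, 0.2, -0.2]
width: 0.0423
finger_force: 0.0
```

>>> jog_arm --steps '[{"dp": [0,0,-0.01],"turn": 0,"hand": 0},{"dp": [0,0,-0.03],"turn": 0,"hand": 0},{"dp": [0,0,-0.04],"turn": 0,"hand": 0},{"dp": [0,0,-0.04],"turn": 0,"hand": 0},{"dp": [-0.04,0,-0.02],"turn": 0,"hand": 0},{"dp": [-0.04,0,0],"turn": 0,"hand": 0},{"dp": [-0.04,0,0],"turn": 0,"hand": 0},{"dp": [-0.02,0,0],"turn": 0,"hand": 0}]'

```text
time_s: 15.55
tcp_pos: [0.4213, -0.3885, 0.1643]
ee_rot: [0.001, 0.757, 0.653, -0.001]
force: [-0.3, -0.4, -0.4]
width: 0.0434
finger_force: 0.0
```

>>> jog_arm --steps '[{"dp": [0,0,0],"turn": 0,"hand": 0},{"dp": [0,0,0],"turn": 0,"hand": 0},{"dp": [0,0,0],"turn": 0,"hand": 0}]'

```text
time_s: 15.85
tcp_pos: [0.4233, -0.3826, 0.1634]
ee_rot: [-0.0, 0.755, 0.656, 0.0]
force: [-0.0, 1.1, -0.2]
width: 0.0434
finger_force: 0.0
```

Run:
```python
from h import *
need([.4419,-.2461,.0237],81.87)
q=cams.camera('side');p=cams.camera('top')
for n in('pry_tool','ring_box','solder_spool','touchstone'):print(n,[(o['confidence'],o['box']) for k in(p,q) for o in nets.outline_of(n,k)[:2]])
im=np.hstack([cv2.resize(x,(396,374),interpolation=2) for x in(p['img'][140:310,220:400,::-1],q['img'][140:310,240:420,::-1])])
cv2.imwrite('pics/c8.png',im)
```

```text
t 15.85 tcp [ 0.4233 -0.3826  0.1634] yaw 82.0 tilt [ 0.     0.001 -1.   ] w 0.0434 f [-0.   1.1 -0.2] q [ 0.94  0.41 -0.36  1.85  0.18  0.91  0.36]
dp [ 0.1376 -0.0006  0.1398] turn 0.002
pry_tool [(0.96, [286.5, 279.1, 88.0, 23.1]), (0.69, [271.9, 199.8, 42.7, 43.8]), (0.6, [280.4, 243.4, 15.3, 37.5]), (0.58, [336.7, 240.6, 55.3, 48.5])]
ring_box [(0.65, [250.1, 126.8, 40.0, 43.3]), (0.47, [287.8, 280.4, 84.2, 21.1])]
solder_spool [(0.94, [220.8, 282.2, 30.7, 28.8]), (0.63, [315.0, 303.0, 26.4, 37.5]), (0.31, [268.2, 142.7, 64.8, 93.6])]
touchstone [(0.66, [285.7, 279.7, 89.8, 22.5]), (0.63, [217.6, 236.8, 26.9, 7.8]), (0.68, [257.6, 295.5, 26.0, 20.1])]
```

View pics/c8.png

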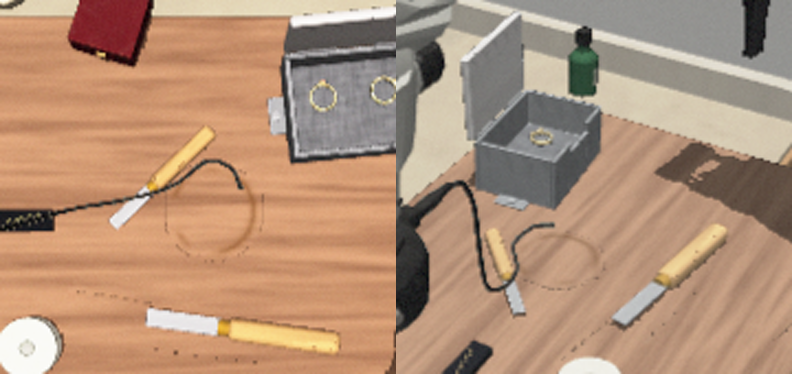

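The lid stands upright, the tool lies flat at (330,290), and the other things have not moved. The gripper is clear of everything.

```bash
python3 -c "
from workcell import job_done
print(job_done())"
```

```text
the job is handed in; nothing more can be done
None
```

The lid was pried open with the larger tool and stands upright by itself (about 1.6 rad). The tool was lowered by hand and lies flat on the board, the other things haven't moved, and the job was handed in after about 16 s of robot time.

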